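# Find and seat the rocking keycap

## Task

One of the four keycaps on the shortcut pad has not been pushed fully onto its stem and rocks when it is pressed. Press the keys with a fingertip to find it, push that cap fully home so that it sits level and no longer rocks, and finish while still holding that one key pressed down, so that I can see whether it registers. Push firmly but do not hammer it, do not pull the loose cap up, and leave the other things on the desk where they are.

Things in the scene. Friction and masses are not known exactly. Their poses are not given: they have to be found in the camera images.
- keypad: Fixed black shortcut pad with aluminium deck, 62 mm (its x) by 182 mm (its y), deck 18 mm above the desk, carrying four identical white square keycaps in a row along its y, 41 mm apart; each cap 36 mm square at its rim, 31 mm square on top, 11 mm tall. Origin on the desk under its centre; its x points away from the robot, its y to the left (turned by the pad's yaw)
- key_place_1 (a point): place 1 of 4 in the row, counted from the pad's +y end: the middle of a sound, unpressed key's top there, 34.5 mm above the desk (fixed to the pad, does not move with the key)
- key_place_2 (a point): place 2 of 4 in the row, counted from the pad's +y end: the middle of a sound, unpressed key's top there, 34.5 mm above the desk (fixed to the pad, does not move with the key)
- key_place_3 (a point): place 3 of 4 in the row, counted from the pad's +y end: the middle of a sound, unpressed key's top there, 34.5 mm above the desk (fixed to the pad, does not move with the key)
- key_place_4 (a point): place 4 of 4 in the row, counted from the pad's +y end: the middle of a sound, unpressed key's top there, 34.5 mm above the desk (fixed to the pad, does not move with the key)
- loose_key (a joint): travel of the spring key under the loose cap, m: 0 up, 0.004 fully down; starts to move at 1.5 N, bottoms at 3.5 N, comes back up when let go. The reading does not tell at which place it is; that differs each time
- loose_seat (a joint): how far the loose cap is down its stem, m: 0 at the start (its top 2.5 mm higher than a sound key's), 0.0025 fully home on a hard stop, its top then level with a sound key's, negative if pulled up. Pressed on its middle, the key first bottoms, then at about 10 N (8 to 12) it slides home, no longer tips, and stays on when let go
- loose_rock (a joint): tip of the loose cap about the pad's y axis (the row), rad: 0 level, positive when the far edge (pad's +x) is the lower. Until home it tips freely, up to 0.12 either way, under well less than 1 N near its near or far edge, and may stay tipped or swing back when let go; it may lean at the start. Home, it tips less than 0.03
- sound_key_A (a joint): travel of one of the three sound keys (in no known order along the row), m: 0 up, 0.004 fully down; it goes straight down on its spring (1.5 N to start, 3.5 N at the bottom), never tips, and comes back up
- sound_key_B (a joint): travel of one of the three sound keys (in no known order along the row), m: 0 up, 0.004 fully down; it goes straight down on its spring (1.5 N to start, 3.5 N at the bottom), never tips, and comes back up
- sound_key_C (a joint): travel of one of the three sound keys (in no known order along the row), m: 0 up, 0.004 fully down; it goes straight down on its spring (1.5 N to start, 3.5 N at the bottom), never tips, and comes back up
- pencil_cup: Bystander: loose woven-look blue plastic pencil cup with four pencils in it, 84 mm across, cup 100 mm tall, pencil tips up to 186 mm; origin at the centre of its underside
- band_dispenser: Bystander: loose rubber-band dispenser: clear box with grey top and an orange push cap, about 96 x 66 mm, 84 mm tall; origin at the centre of its underside
- compass: Bystander: loose blue drawing compass lying flat, about 175 mm long along its own x, 45 mm wide, 12 mm tall; origin under its middle
- sharpener: Bystander: loose steel pencil sharpener, 25 x 16 x 12 mm; origin at the centre of its underside
- eraser: Bystander: loose white eraser in a blue sleeve, 50 x 23 x 13 mm; origin at the centre of its underside
- stapler: Bystander: loose red and black stapler, 145 mm long along its own x, 36 mm wide, about 57 mm tall; origin at the centre of its underside

How it is judged:
By the outcome, as a careful person would: the job done as asked, in the order asked, and still so for the second after the job is handed in, while the arm keeps its last pose, push and grip.
It also fails if it takes over 54 s, if anything falls off the work surface, if the arm or the gripper's body presses on something with over 40 N, if the wrist force passes 120 N, or if a joint passes its speed limit or range.

## Robot

A 6-joint arm with a two-finger parallel gripper is mounted at the origin on the work surface. World frame = base frame: x ahead of the robot, y to its left, z up, the work surface at z = 0. Lengths are in mm, angles in rad, forces in N, time in s.
With the tool pointing down it reaches from about 350 to 800 mm from the base axis. Payload 7.3 kg.
Tool frame: the origin (TCP) lies at the very end of the fingers, on their centre line; the grasp point (between the pads) lies 19 mm behind it; z points along the fingers, y is the line along which they close (so a half turn about z gives the same grasp; the last joint's range is limited). The gripper opens to 85 mm and grips with 20 to 120 N. Pads are 22 mm wide; open, the fingers measure 114 mm over their backs; the gripper's body (76 mm by 85 mm) begins 54 mm behind the grasp point. The pads swing forward as they close: fully open they stand 13 mm farther back than shut.
Start: joints at [-0.146, 0.342, 1.524, -0, 1.275, -0.146], TCP at [525.019, 0.02, 231.322] pointing down, gripper open.
Joint ranges: [-2.53, 2.53], [-0.77, 2.02], [0.04, 2.7], [-1, 4.14], [0.28, 2.66], [-3.11, 3.11]. Speed limits (rad/s): [2.57, 2.57, 3.14, 3.14, 3.14, 3.14].

## Interface

Orientations are given as a 3x3 rotation matrix whose columns are the frame's x, y, z axes.
In Python, from workcell import ctrl gives the robot as it stands. The module is installed in compiled form; this text tells all that it offers.
- The arm moves only by the tool arm_command, never from a script. Its argument "series" is text: rows parted by semicolons, each of 5 numbers parted by spaces: the finger opening in m, from 0 to 0.0854, then the shift along the tool's x, y, z in m, then the turn about the tool's z in rad. A call has 1 to 12 rows; each row is the pose to reach, as a shift and turn from the pose commanded when the call began, along the tool's axes at that moment; what a row does not reach only later rows make up. A row lasts 1/10 s, in which the tool goes at most 50 mm and 8.59 degrees, less where a joint would pass 70% of its speed; a pose out of reach is approached as far as the arm can. A call with a gripper value outside its range is refused whole. The fingers move at their own pace and stop on an object; "grip_force" is the grip in N (left out, the last holds). Time passes only in rows, so rows that repeat a pose let the fingers close. It gives the time, the measured TCP pose, the force, the opening and the grip force at its end, in the units of the state.
- ctrl.get_state(): the state, without advancing time (a new reading comes with each control period).
- ctrl.read_camera(name): name is "scene" or "side" or "wrist"; returns a dict with "image" (400x640x3 uint8, blue, green, red), "mtx" (3x3 intrinsics, pixels), "k1" (the pictures are not rectified: a ray, as slopes to the right and down, at radius r is drawn at 1 + k1 r^2 times it, then the intrinsics apply), "pose" (4x4, takes a point from camera to world coordinates). Camera axes: x right, y up, looking along -z (the intrinsics and any distortion apply to the point x, -y, -z); pixel columns grow to the right and rows downward; lengths in mm; the calibration is good to about 2 mm. A picture is of the moment at which its call begins. There is no depth.
- ctrl.hand_in(): hands the job in; it is judged then, once.
The state is a dict: "time": time; "q": joint angles; "joint_velocities": joint speeds; "effort": joint torques, N m; "position": TCP position; "ee_rot": TCP orientation; "force": force on the tool from outside, world axes, zero at the start; "ft_torque": the same for the moment, N m; "gripper_width": finger opening in mm; "grasp_force": force on a finger pad.
Only numpy, scipy, OpenCV 4.12 (cv2) and the standard library are available. Lean on these libraries where they do the work, as an engineer would, in place of code of your own. Each camera call takes 0.05 s, during which the arm holds its last target. There are 200 camera calls.

## Working session

There is one attempt and no reset: what is moved stays moved. The work goes in short steps, Python scripts to look and compute and a tool call to move; the robot and the scene stay as the last step left them, time stands still between calls to the robot, and variables do not carry over. Pictures are saved under pics/ and viewed, at most 10 in all, crops included, and the job is handed in when it is done.

Besides the shell and the picture viewer there is one more tool, called after ">>>" as name(argument=value, ...), one argument or row to a line, values as JSON. arm_command: Moves the arm, as the interface text tells. Its arguments: {"type":"object","properties":{"series":{"type":"string"},"grip_force":{"type":"number"}},"required":["series"]}

```bash
mkdir -p pics; cat > h.py <<'E'
import numpy as np, cv2
from workcell import ctrl
def px2w(c,u,v,z):
    K=np.array(c["mtx"]);k=c["k1"];P=np.array(c["pose"])
    d=np.array([(u-K[0,2])/K[0,0],(v-K[1,2])/K[1,1]]);s=d.copy()
    for _ in range(30): s=d/(1+k*(s@s))
    r=P[:3,:3]@np.array([s[0],-s[1],-1]);o=P[:3,3]
    return o+r*(z-o[2])/r[2]
def w2px(c,p):
    K=np.array(c["mtx"]);k=c["k1"];P=np.array(c["pose"])
    q=P[:3,:3].T@(np.array(p)-P[:3,3]);s=np.array([q[0],-q[1]])/-q[2]
    s=s*(1+k*(s@s));return s*[K[0,0],K[1,1]]+[K[0,2],K[1,2]]
E
python3 - <<'E'
from h import *
import pickle
for n in("scene","wrist"):
    c=ctrl.read_camera(n);cv2.imwrite(f"pics/{n}0.png",c["image"]);pickle.dump(c,open(n+"0.pkl","wb"));print(np.round(c["pose"],2))
s=ctrl.get_state();print(s["ee_rot"],s["position"],s["force"],s["time"],s["gripper_width"])
E
```

```text
[[ 5.0000e-01 -6.1000e-01  6.2000e-01  1.2016e+03]
 [ 8.7000e-01  3.5000e-01 -3.5000e-01 -3.7942e+02]
 [-0.0000e+00  7.2000e-01  7.0000e-01  7.8870e+02]
 [ 0.0000e+00  0.0000e+00  0.0000e+00  1.0000e+00]]
[[ 1.0000e+00 -0.0000e+00  0.0000e+00  5.2585e+02]
 [-0.0000e+00  9.6000e-01  2.8000e-01  7.0410e+01]
 [-0.0000e+00 -2.8000e-01  9.6000e-01  3.7362e+02]
 [ 0.0000e+00  0.0000e+00  0.0000e+00  1.0000e+00]]
[[-6.63024054e-06  9.99999048e-01 -1.37955470e-03]
 [ 9.99999974e-01  6.94678007e-06  2.29445842e-04]
 [ 2.29455207e-04 -1.37955314e-03 -9.99999022e-01]] [5.24643848e+02 8.02284916e-02 2.30693064e+02] [-0.58787643 -0.57516226  0.32355642] 0.1 85.41512552257865
```

View pics/scene0.png

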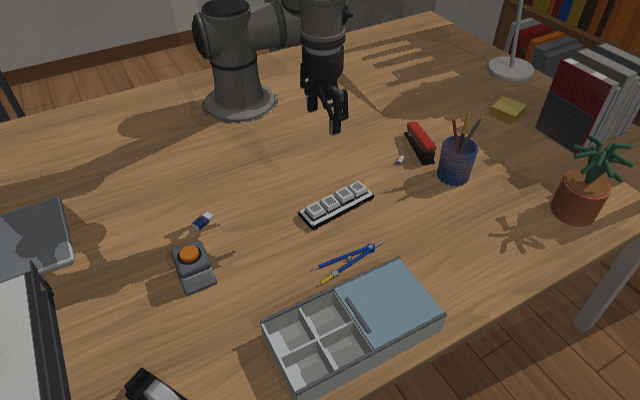

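View pics/wrist0.png

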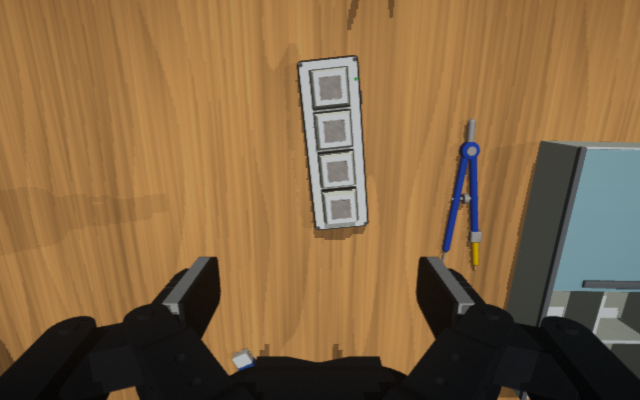

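```bash
python3 - <<'E'
from h import *
import pickle
c=pickle.load(open("wrist0.pkl","rb"))
im=c["image"][45:240,280:390];cv2.imwrite("pics/crop0.png",cv2.resize(im,None,fx=3,fy=3,interpolation=cv2.INTER_CUBIC))
for u,v in[(298,62),(357,57),(367,223),(315,228)]:print(px2w(c,u,v,18).round(1))
for u,v in[(330,87),(334,130),(337,169),(341,208)]:print(px2w(c,u,v,34.5).round(1))
E
```

```text
[505.7 110.5  18. ]
[564.  115.1  18. ]
[580.9 -58.6  18. ]
[522.1 -64.7  18. ]
[537.1  86.3  34.5]
[541.5  45.7  34.5]
[545.1   6.3  34.5]
[550.  -35.7  34.5]
```

View pics/crop0.png

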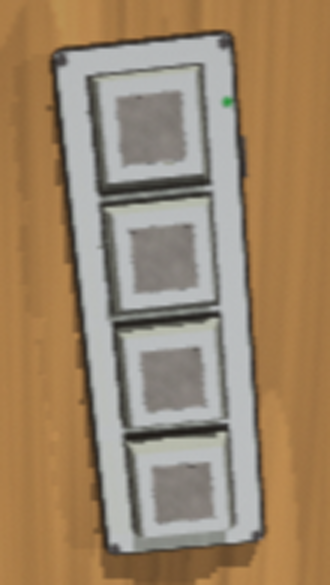

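>>> arm_command(
  series="0 0.005 0.002 0.01 -0.01; 0 0.015 0.005 0.035 -0.04; 0 0.025 0.009 0.06 -0.07; 0 0.035 0.012 0.085 -0.098; 0 0.043 0.015 0.1 -0.098; 0 0.046 0.016 0.11 -0.098; 0 0.046 0.016 0.11 -0.098; 0 0.046 0.016 0.11 -0.098",
  grip_force=20,
)

```text
time: 0.9
position: [541.2, 45.9, 121.5]
ee_rot: [[-0.098, 0.995, 0.0], [0.995, 0.098, -0.0], [-0.0, 0.0, -1.0]]
force: [0.9, 0.2, 0.2]
gripper_width: 0.1
grasp_force: 0.0
```

```bash
python3 - <<'E'
from h import *
import pickle
s=ctrl.get_state();print(s["position"],s["force"],s["ee_rot"].round(3) if hasattr(s["ee_rot"],'round') else s["ee_rot"],s["gripper_width"],s["time"])
c=ctrl.read_camera("wrist");cv2.imwrite("pics/w1.png",c["image"])
pickle.dump(c,open("w1.pkl","wb"))
for p in[(537.2,86.8,34.5),(541.2,46.0,34.5),(545.2,5.2,34.5),(549.2,-35.6,34.5)]:print(w2px(c,p).round())
sc=pickle.load(open("scene0.pkl","rb"));print(px2w(sc,455,183,0),px2w(sc,433,162,0))
E
```

```text
[541.18096461  45.89401445 121.52469782] [0.92938044 0.22408988 0.17741792] [[-0.098  0.995  0.   ]
 [ 0.995  0.098 -0.   ]
 [-0.     0.    -1.   ]] 0.09568742294914354 0.9
[316. 148.]
[317. 206.]
[317. 257.]
[317. 305.]
[6.17991231e+02 3.29291928e+02 1.13686838e-13] [526.18533256 333.92866621   0.        ]
```

View pics/w1.png

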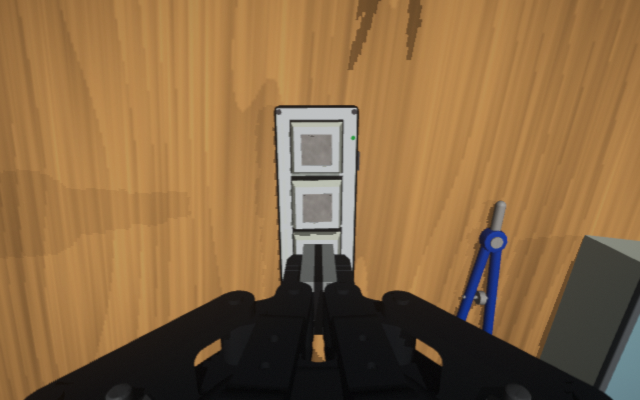

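>>> arm_command(
  series="0 0 0 0.02 0; 0 0 0 0.05 0; 0 0 0 0.07 0; 0 0 0 0.0785 0; 0 0 0 0.081 0; 0 0 0 0.0835 0; 0 0 0 0.0855 0; 0 0 0 0.0855 0; 0 0 0 0.0855 0",
)

```text
time: 1.85
position: [541.5, 45.9, 36.5]
ee_rot: [[-0.098, 0.995, 0.001], [0.995, 0.098, -0.0], [-0.0, 0.001, -1.0]]
force: [0.3, -0.7, 1.9]
gripper_width: 0.1
grasp_force: 0.4
```

>>> arm_command(
  series="0 0 0 0.001 0; 0 0 0 0.002 0; 0 0 0 0.003 0; 0 0 0 0.003 0; 0 0 0 0.003 0",
)

```text
time: 2.35
position: [541.5, 45.9, 33.1]
ee_rot: [[-0.098, 0.995, 0.001], [0.995, 0.098, -0.0], [-0.0, 0.001, -1.0]]
force: [1.6, -1.3, 3.5]
gripper_width: 0.3
grasp_force: 1.7
```

>>> arm_command(
  series="0 0 0 -0.003 0; 0 0 0 -0.012 0; 0 0 0 -0.022 0; 0 -0.015 0 -0.022 0; 0 -0.032 0 -0.022 0; 0 -0.041 0 -0.02 0; 0 -0.041 0 -0.012 0; 0 -0.041 0 -0.006 0; 0 -0.041 0 -0.004 0; 0 -0.041 0 -0.003 0; 0 -0.041 0 -0.003 0; 0 -0.041 0 -0.003 0",
)

```text
time: 3.55
position: [545.2, 5.5, 35.9]
ee_rot: [[-0.098, 0.995, 0.0], [0.995, 0.098, -0.0], [-0.0, 0.0, -1.0]]
force: [0.7, -0.3, 0.5]
gripper_width: 0.3
grasp_force: 0.0
```

>>> arm_command(
  series="0 0 0 0.001 0; 0 0 0 0.002 0; 0 0 0 0.003 0; 0 0 0 0.003 0; 0 0 0 0.003 0",
)

```text
time: 4.05
position: [545.2, 5.3, 33.0]
ee_rot: [[-0.098, 0.995, 0.001], [0.995, 0.098, 0.0], [0.0, 0.001, -1.0]]
force: [1.2, 1.8, 1.8]
gripper_width: -0.5
grasp_force: 1.0
```

>>> arm_command(
  series="0 0 0 -0.003 0; 0 0 0 -0.012 0; 0 0 0 -0.022 0; 0 -0.015 0 -0.022 0; 0 -0.032 0 -0.022 0; 0 -0.041 0 -0.02 0; 0 -0.041 0 -0.012 0; 0 -0.041 0 -0.006 0; 0 -0.041 0 -0.004 0; 0 -0.041 0 -0.003 0; 0 -0.041 0 -0.003 0; 0 -0.041 0 -0.003 0",
)

```text
time: 5.25
position: [549.1, -35.3, 35.9]
ee_rot: [[-0.098, 0.995, 0.0], [0.995, 0.098, -0.0], [-0.0, 0.0, -1.0]]
force: [-1.0, -0.3, -0.3]
gripper_width: -0.1
grasp_force: 0.0
```

>>> arm_command(
  series="0 0 0 0.001 0; 0 0 0 0.002 0; 0 0 0 0.003 0; 0 0 0 0.003 0; 0 0 0 0.003 0",
)

```text
time: 5.75
position: [549.2, -35.5, 33.0]
ee_rot: [[-0.098, 0.995, 0.001], [0.995, 0.098, 0.0], [0.0, 0.001, -1.0]]
force: [1.2, 0.8, 1.2]
gripper_width: 0.2
grasp_force: 1.0
```

>>> arm_command(
  series="0 0 0 -0.003 0; 0 0 0 -0.012 0; 0 0 0 -0.022 0; 0 0.03 0 -0.022 0; 0 0.07 0 -0.022 0; 0 0.105 0 -0.022 0; 0 0.123 0 -0.02 0; 0 0.123 0 -0.012 0; 0 0.123 0 -0.006 0; 0 0.123 0 -0.003 0; 0 0.123 0 -0.003 0; 0 0.123 0 -0.003 0",
)

```text
time: 6.95
position: [537.2, 85.9, 35.8]
ee_rot: [[-0.097, 0.995, -0.0], [0.995, 0.097, -0.0], [-0.0, -0.0, -1.0]]
force: [-0.2, -0.2, 0.2]
gripper_width: 0.0
grasp_force: 0.0
```

>>> arm_command(
  series="0 0 0 0.001 0; 0 0 0 0.002 0; 0 0 0 0.003 0; 0 0 0 0.003 0; 0 0 0 0.003 0",
)

```text
time: 7.45
position: [537.3, 86.7, 33.0]
ee_rot: [[-0.098, 0.995, 0.001], [0.995, 0.098, -0.0], [-0.0, 0.001, -1.0]]
force: [0.6, -1.4, 2.2]
gripper_width: 0.1
grasp_force: 1.0
```

>>> arm_command(
  series="0 0 0 -0.003 0; 0 0 0 -0.012 0; 0 0 0 -0.022 0; 0 -0.015 0 -0.022 0; 0 -0.032 0 -0.022 0; 0 -0.041 0 -0.02 0; 0 -0.041 0 -0.012 0; 0 -0.041 0 -0.006 0; 0 -0.041 0 -0.004 0; 0 -0.041 0 -0.003 0; 0 -0.041 0 -0.003 0; 0 -0.041 0 -0.003 0",
)

```text
time: 8.65
position: [541.0, 46.4, 35.9]
ee_rot: [[-0.098, 0.995, 0.0], [0.995, 0.098, 0.0], [0.0, 0.0, -1.0]]
force: [-0.3, 0.0, 1.4]
gripper_width: 0.1
grasp_force: 0.6
```

>>> arm_command(
  series="0 0 0 0.001 0; 0 0 0 0.002 0; 0 0 0 0.003 0; 0 0 0 0.0033 0; 0 0 0 0.0036 0; 0 0 0 0.004 0; 0 0 0 0.004 0; 0 0 0 0.004 0",
)

```text
time: 9.45
position: [541.2, 46.3, 32.7]
ee_rot: [[-0.098, 0.995, 0.001], [0.995, 0.098, 0.0], [0.0, 0.001, -1.0]]
force: [-3.1, 2.2, 9.5]
gripper_width: 0.2
grasp_force: 4.6
```

>>> arm_command(
  series="0 0 0 0.0002 0; 0 0 0 0.0004 0; 0 0 0 0.0006 0; 0 0 0 0.0008 0; 0 0 0 0.001 0; 0 0 0 0.0012 0; 0 0 0 0.0014 0; 0 0 0 0.0014 0; 0 0 0 0.0014 0",
)

```text
time: 10.35
position: [541.3, 46.3, 31.4]
ee_rot: [[-0.098, 0.995, 0.001], [0.995, 0.098, 0.0], [0.0, 0.001, -1.0]]
force: [-4.0, 1.6, 10.1]
gripper_width: 0.3
grasp_force: 5.1
```

>>> arm_command(
  series="0 0 0 0.0002 0; 0 0 0 0.0004 0; 0 0 0 0.0006 0; 0 0 0 0.0008 0; 0 0 0 0.001 0; 0 0 0 0.0012 0; 0 0 0 0.0014 0; 0 0 0 0.0014 0; 0 0 0 0.0014 0",
)

```text
time: 11.25
position: [541.2, 46.3, 30.3]
ee_rot: [[-0.098, 0.995, 0.001], [0.995, 0.098, 0.0], [0.0, 0.001, -1.0]]
force: [-4.5, 1.4, 12.7]
gripper_width: 0.2
grasp_force: 6.4
```

>>> arm_command(
  series="0 0 0 0.0002 0; 0 0 0 0.0004 0; 0 0 0 0.0006 0; 0 0 0 0.0006 0; 0 0 0 0.0006 0",
)

```text
time: 11.75
position: [541.3, 46.3, 30.2]
ee_rot: [[-0.098, 0.995, 0.001], [0.995, 0.098, 0.0], [0.0, 0.001, -1.0]]
force: [-5.1, 1.4, 17.0]
gripper_width: 0.3
grasp_force: 8.6
```

>>> arm_command(
  series="0 0 0 -0.0015 0; 0 0 0 -0.003 0; 0 0 0 -0.005 0; 0 0 0 -0.0069 0; 0 0 0 -0.0069 0; 0 0 0 -0.0069 0",
)

```text
time: 12.35
position: [541.0, 45.8, 35.1]
ee_rot: [[-0.098, 0.995, -0.0], [0.995, 0.098, -0.0], [-0.0, -0.0, -1.0]]
force: [0.2, -0.1, -0.2]
gripper_width: 0.0
grasp_force: 0.0
```

```bash
python3 - <<'E'
from h import *
s=ctrl.get_state();print(s["position"],s["force"])
c=ctrl.read_camera("side");p=w2px(c,(541,46,34)).astype(int);print(p)
u,v=p;im=c["image"][max(0,v-60):v+60,max(0,u-80):u+80];cv2.imwrite("pics/s1.png",cv2.resize(im,None,fx=4.5,fy=4.5,interpolation=cv2.INTER_CUBIC))
E
```

```text
[541.01904244  45.84696736  35.12393718] [ 0.22922937 -0.05015023 -0.22154407]
[298 195]
```

View pics/s1.png

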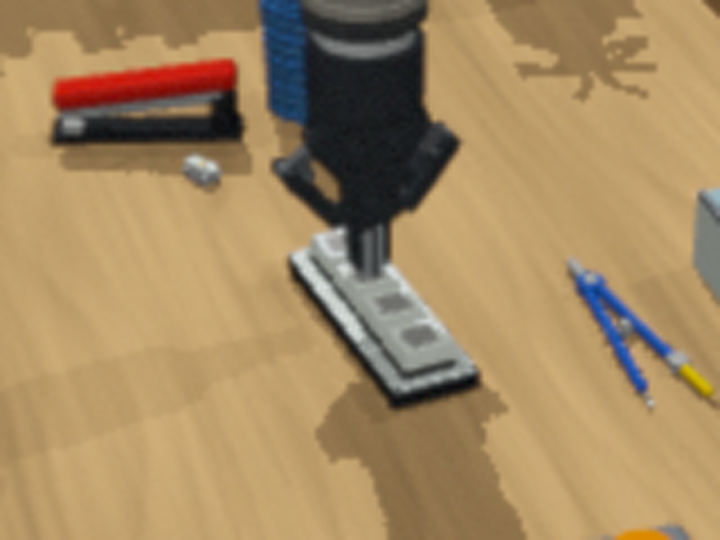

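The picture shows the closed fingertip over place 2 (about 370,275), the caps in one level row and the bystanders untouched. At 35.1 mm the tip feels no contact, so the cap stayed down. Next I press it again and hold.

>>> arm_command(
  series="0 0 0 0.001 0; 0 0 0 0.002 0; 0 0 0 0.003 0; 0 0 0 0.004 0; 0 0 0 0.005 0; 0 0 0 0.0055 0; 0 0 0 0.006 0; 0 0 0 0.006 0; 0 0 0 0.006 0; 0 0 0 0.006 0",
)

```text
time: 13.4
position: [541.2, 46.0, 30.3]
ee_rot: [[-0.098, 0.995, 0.001], [0.995, 0.098, -0.0], [-0.0, 0.001, -1.0]]
force: [-3.9, -0.4, 11.0]
gripper_width: -0.4
grasp_force: 5.2
```

Key bottomed at 30.3 mm with 11 N, and the cap is home.

```bash
python3 -c "
from workcell import ctrl
print(ctrl.hand_in())"
```

```text
the job is handed in; nothing more can be done
None
```

The loose cap was at place 2, counted from the pad's +y end; I pushed it home onto its hard stop with a steady push of up to 17 N, felt it stay at sound-key height when let go (I did not press its edges to test for rocking), and handed the job in with that key held fully down at about 11 N.

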